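# Make up two tool kits at the workshop bench

### The job

Make up two kits in the blue trays. The two-compartment tray is the hanging kit: the spirit level in one compartment, standing on its long edge, and the tall jar in the other; the three-compartment tray is the furniture kit: the short jar in the middle compartment, the tape measure in one end compartment and the stubby screwdriver, lying down, in the other. Everything must rest flat on its compartment's floor, jars and tape measure upright; leave the roll of tape where it lies.

Things in the scene. Friction and masses are not known exactly. Their poses are not given: they have to be found in the camera images.
- tray_three: shallow blue tray with three equal compartments in a row; outside 260 (its x) x 140 (its y) mm, 12 mm tall overall, floor 4 mm thick, outer walls and dividers 5 mm thick and rising 8 mm above the floor. Fixed to the bench. Origin: centre of its underside, z up. Compartments are centred at x = -85, 0 and +85 mm, y = 0, each 80 (x) x 130 (y) mm inside
- tray_two: shallow blue tray with two equal compartments side by side; outside 200 (its x) x 175 (its y) mm, 12 mm tall overall, floor 4 mm thick, outer walls and dividers 5 mm thick and rising 8 mm above the floor. Fixed to the bench. Origin: centre of its underside, z up. Compartments are centred at y = -42.5 and +42.5 mm, x = 0, each 190 (x) x 80 (y) mm inside
- level: small spirit level, a black bar with yellow end caps and green vials, standing on its long edge; 160 (x) x 22 (y) x 45 (z) mm, about 0.2 kg. Origin: centre of its underside, x along it, z up
- tall_jar: the taller of two closed clear jars with black lids, full of screws; straight cylinder 56 mm in diameter (lid too), 78 mm tall, about 0.25 kg. Origin: centre of its underside, z up
- short_jar: the shorter of two closed clear jars with black lids, full of nuts; straight cylinder 56 mm in diameter (lid too), 46 mm tall, about 0.2 kg. Origin: centre of its underside, z up
- tape_measure: pocket tape measure in a black case with yellow discs on its flat sides, standing upright; 72 (x) x 40 (y) x 66 (z) mm, about 0.28 kg. Origin: centre of its underside, z up
- stubby_screwdriver: stubby screwdriver lying on its side: square grey handle 54 mm long, 30 x 30 mm, with a bare steel shank 8 mm thick and 34 mm long on its +x end (88 mm over all); about 0.09 kg. Not the long screwdriver at the back of the bench. Origin: centre of the handle, on the axis (15 mm above what it lies on), so it reaches from x = -27 to x = +61 mm; x along the shank
- tape_roll: roll of green adhesive tape lying flat among the stock, 80 mm outside diameter, 24 mm tall, not part of any kit. Origin: centre of its underside

How it is judged:
At the end, for the whole second after the job is handed in: Each thing's origin is within its own compartment (ends of the three-way tray either way round), at floor height within 2.5 mm (screwdriver 3.5), upright within 0.06 rad (screwdriver lying, 0.08), at rest and released; the tape roll moved less than 20 mm (z of short_jar in the frame of tray_three between 0.001 and 0.0065 m and angle between each of short_jar, tape_measure, level, tall_jar's own z axis and vertical below 0.06 rad and linear speed of each of short_jar, tape_measure, stubby_screwdriver, level, tall_jar below 0.02 m/s and angular speed of each of short_jar, tape_measure, stubby_screwdriver, level, tall_jar below 0.2 rad/s and x of short_jar in the frame of tray_three between -0.04 and 0.04 m and y of short_jar in the frame of tray_three between -0.065 and 0.065 m and z of tape_measure in the frame of tray_three between 0.001 and 0.0065 m and z of stubby_screwdriver in the frame of tray_three between 0.015 and 0.0225 m and angle between stubby_screwdriver's own x axis and vertical between 1.49 and 1.65 rad and (((x of tape_measure in the frame of tray_three between 0.045 and 0.125 m and y of tape_measure in the frame of tray_three between -0.065 and 0.065 m) and (x of stubby_screwdriver in the frame of tray_three between -0.125 and -0.045 m and y of stubby_screwdriver in the frame of tray_three between -0.065 and 0.065 m)) or ((x of tape_measure in the frame of tray_three between -0.125 and -0.045 m and y of tape_measure in the frame of tray_three between -0.065 and 0.065 m) and (x of stubby_screwdriver in the frame of tray_three between 0.045 and 0.125 m and y of stubby_screwdriver in the frame of tray_three between -0.065 and 0.065 m))) and z of level in the frame of tray_two between 0.001 and 0.0065 m and z of tall_jar in the frame of tray_two between 0.001 and 0.0065 m and (((x of level in the frame of tray_two between -0.095 and 0.095 m and y of level in the frame of tray_two between 0.0025 and 0.0825 m) and (x of tall_jar in the frame of tray_two between -0.095 and 0.095 m and y of tall_jar in the frame of tray_two between -0.0825 and -0.0025 m)) or ((x of level in the frame of tray_two between -0.095 and 0.095 m and y of level in the frame of tray_two between -0.0825 and -0.0025 m) and (x of tall_jar in the frame of tray_two between -0.095 and 0.095 m and y of tall_jar in the frame of tray_two between 0.0025 and 0.0825 m))) and distance of tape_roll from where it was at the start of the episode below 0.02 m); the robot touches nothing.
It fails at once if the roll of tape is pushed or carried off (20 mm or more) (distance of tape_roll from where it was at the start of the episode above 0.02 m).
It also fails if it takes over 144 s, if anything falls off the work surface, if the arm or the gripper's body presses on something with over 40 N, if the wrist force passes 120 N, or if a joint passes its speed limit or range.

### The arm

A 7-joint arm with a two-finger parallel gripper is mounted at the origin on the work surface. World frame = base frame: x ahead of the robot, y to its left, z up, the work surface at z = 0. Lengths are in m, angles in rad, forces in N, time in s.
With the tool pointing down it reaches from about 0.425 to 0.95 m from the base axis. Payload 4.7 kg.
Tool frame: the origin (TCP) lies on the centre line of the jaws, within the pads' length; the fingertips stand robot.nose_length ahead of it and the grasp point (between the pads) lies 8 mm behind it (robot.nose_length is the distance from the TCP to the fingertips, in m); z points along the fingers, x is the direction in which the jaws open and shut, and the axes are right-handed (so a half turn about z gives the same grasp; the last joint's range is limited). The gripper opens to 85 mm and grips with 20 to 120 N. Pads are 22 mm wide; open, the fingers measure 114 mm over their backs; the gripper's body (76 mm by 85 mm) begins 54 mm behind the grasp point. The pads swing forward as they close: fully open they stand 13 mm farther back than shut.
Start: joints at [-1.357, 0.469, -0.049, 1.532, 0.024, 1.141, -0.082], TCP at [0.162, 0.655, 0.222] pointing down, gripper open.
Joint ranges: [-2.59, 2.59], [-0.33, 1.99], [-1.39, 1.29], [0.1, 2.45], [-1.04, 4.18], [0.21, 1.99], [-2.66, 2.66]. Speed limits (rad/s): [2.57, 2.57, 3.14, 3.14, 3.14, 3.14, 3.14].

### API

Orientations are given as [roll, pitch, yaw] about the fixed x, y, z axes, in that order (R = Rz(yaw) Ry(pitch) Rx(roll)).
In Python, from plant import robot gives the robot as it stands. Calls block until the motion is done:
- robot.goto(position, orientation): joint-space move of the TCP to a pose.
- robot.move_straight(position, vel=0.15, attitude=None, contact_N=None): straight line of the TCP; attitude=None keeps the orientation; vel is the mean speed in m/s. With contact_N (N) it stops when the force on the tool has changed by that much, and returns True; else False.
- robot.move_joints(angles): joint-space move.
- robot.grip(opening, strength=None): opening from 0.0 (shut) to 1.0 (fully open); strength is the grip in N (None keeps the last); returns when the fingers have stopped.
- robot.sleep(seconds).
- robot.inverse_kinematics(position, orientation): joint angles nearest the present ones, or None.
- robot.sense(): the state.
- robot.grab_frame(name): name is "scene" or "top" or "wrist"; returns a dict with "image" (480x640x3 uint8, red, green, blue), "range_z" (480x640 float32, m along the optical axis (not along the pixel's ray), 0 where there is no reading), "fx", "fy", "cx", "cy" (pixels), "R" (3x3) and "t" (3): a world point X has camera coordinates R X + t. Camera axes: x right, y down, z forward; pixel columns grow to the right and rows downward; lengths in m; the calibration is good to about 2 mm. A picture is of the moment at which its call begins.
A pose or a line that the arm cannot do raises robot.IKError and nothing moves.
- robot.close_job(): hands the job in, once; it reports no verdict.
The state is a dict: "t": time; "joint_pos": joint angles; "joint_velocities": joint speeds; "effort": joint torques, N m; "tcp_pos": TCP position; "tcp_rot": TCP orientation; "wrist_force": force on the tool from outside, world axes, zero at the start; "torque": the same for the moment, N m; "opening": opening from 0.0 (shut) to 1.0 (fully open).
Only numpy, scipy, OpenCV 4.12 (cv2) and the standard library are available. Lean on these libraries where they do the work, as an engineer would, in place of code of your own. Each camera call takes 0.05 s, during which the arm holds its last target. There are 200 camera calls.

## Working session

There is one attempt and no reset: what is moved stays moved. The work goes in short steps, each a Python script; the robot and the scene stay as the last script left them, time stands still between calls to the robot, and variables do not carry over. Pictures are saved under pics/ and viewed, and the job is handed in when it is done.

```bash
ls; mkdir -p pics
python3 - <<'E'
from plant import robot
import cv2,numpy as np
for n in("scene","top","wrist"):
    f=robot.grab_frame(n);cv2.imwrite(f"pics/{n}0.png",f["image"][:,:,::-1])
    print(n,f["fx"],f["cx"],f["cy"],np.round(-f["R"].T@f["t"],3),np.round(f["R"],2).tolist(),f["range_z"].min(),f["range_z"].max())
print(robot.sense(),robot.nose_length)
E
```

```text
pics
scene 463.9494548816131 309.8479339731134 238.50820608127805 [ 1.183 -0.431  0.593] [[0.56, 0.83, 0.01], [0.48, -0.31, -0.82], [-0.67, 0.47, -0.57]] 0.0 3.8389492
top 615.8763574468577 307.8534944446402 244.99941408559738 [ 0.448 -0.008  1.356] [[0.01, -1.0, 0.0], [-1.0, -0.01, -0.07], [0.07, -0.0, -1.0]] 0.0 2.1939425
wrist 334.99334364295703 320.7228383039239 242.00265796444884 [0.094 0.672 0.375] [[0.24, 0.97, -0.0], [0.93, -0.23, 0.28], [0.27, -0.07, -0.96]] 0.0 1.4716332
{'t': 0.15, 'joint_pos': array([-1.35694639,  0.46927499, -0.04857646,  1.53340425,  0.02411169,
        1.14098973, -0.08232027]), 'joint_velocities': array([ 4.49331008e-04, -6.70031595e-04,  1.50893034e-03, -3.63777779e-03,
       -4.94809158e-05, -6.26265715e-04,  1.19543047e-03]), 'effort': array([ 4.44573798e-04, -5.10763621e+01, -4.69624344e-02, -2.37978494e+01,
        1.07253017e-02,  5.40360779e-03,  2.63238383e-05]), 'tcp_pos': array([0.16214015, 0.65477424, 0.22129623]), 'tcp_rot': array([3.14152804e+00, 1.48913395e-03, 1.32803973e+00]), 'wrist_force': array([0.12922055, 0.31767594, 0.68238216]), 'torque': array([-0.02780709,  0.00111928, -0.04509332]), 'opening': 1.0008285396517391} 0.011
```

View pics/top0.png

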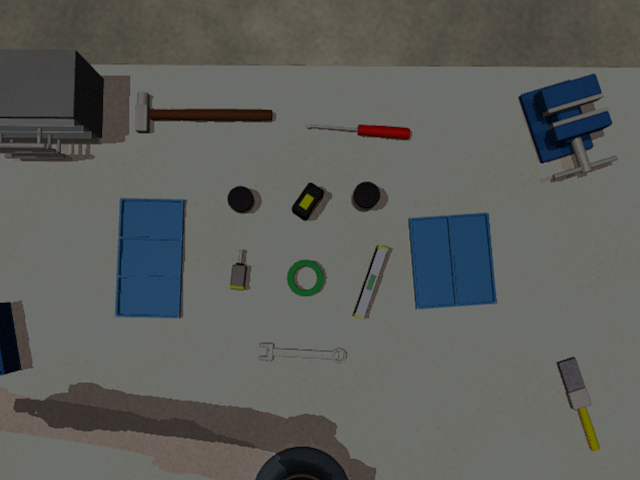

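View pics/scene0.png

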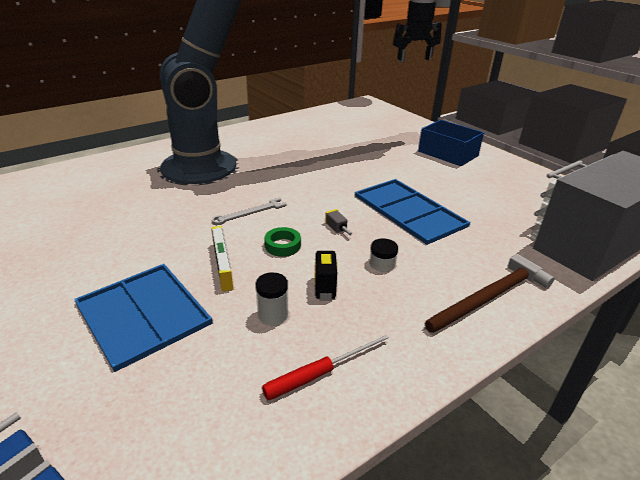

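The top view shows everything: tray_three around (151,258), tray_two (452,260), short jar (241,199), tape measure (308,201), tall jar (366,196), screwdriver (239,270) with its shank up (+x), roll (306,278), level (371,281). I'll measure from this view's range data, using colour masks for the trays.

```bash
cat > h.py <<'E'
from plant import robot
import cv2,numpy as np
def pts(f):
    v,u=np.mgrid[:480,:640];z=f["range_z"]
    c=np.stack([(u-f["cx"])/f["fx"]*z,(v-f["cy"])/f["fy"]*z,z],-1)
    return (c-f["t"])@f["R"]
def plane(f,uv,h):
    o=-f["R"].T@f["t"]; uv=np.asarray(uv,float).reshape(-1,2)
    d=np.c_[(uv[:,0]-f["cx"])/f["fx"],(uv[:,1]-f["cy"])/f["fy"],np.ones(len(uv))]@f["R"]
    return o+d*((h-o[2])/d[:,2])[:,None]
def rect(P):  # centre, long-axis yaw, (long, short)
    (c,s,a)=cv2.minAreaRect((P[:,:2]*1000).astype(np.float32))
    a=np.deg2rad(a)
    if s[0]<s[1]: s=s[::-1];a+=np.pi/2
    return np.round(np.array(c)/1000,4),round((a+np.pi/2)%np.pi-np.pi/2,3),np.round(s,1)
E
python3 - <<'E'
from h import *
f=robot.grab_frame("top");P=pts(f);hsv=cv2.cvtColor(f["image"],cv2.COLOR_RGB2HSV)
blue=cv2.inRange(hsv,(95,100,40),(125,255,255))
roi={"tray3":(105,190,195,325,0.012),"tray2":(400,205,505,315,0.012),"short":(222,180,262,220,.046),"tape":(285,177,330,227,.066),"tall":(348,175,388,217,.078),"driver":(226,245,252,296,.03),"roll":(282,255,331,300,.024),"level":(348,240,395,322,.045)}
for n,(a,b,c,d,h) in roi.items():
    sl=np.s_[b:d,a:c]
    if n[:4]=="tray":
        m=np.zeros((480,640),np.uint8);m[sl]=blue[sl]
        ct=max(cv2.findContours(m,0,1)[0],key=cv2.contourArea)[:,0]
        print(n,rect(plane(f,ct,h)),np.median(P[sl][blue[sl]>0][:,2]));continue
    Q=P[sl].reshape(-1,3);T=Q[(Q[:,2]>h-.009)&(Q[:,2]<h+.01)]
    print(n,rect(T),"n",len(T),"z",np.round(np.percentile(T[:,2],[5,50,95]),4), "mean",np.round(T.mean(0),4))
Q=P[245:296,226:252].reshape(-1,3);T=Q[(Q[:,2]>.008)];print("driver all",rect(T))
E
```

```text
tray3 (array([0.5117, 0.3349]), np.float64(-0.017), array([258.3, 141. ])) 0.004736178796511829
tray2 (array([ 0.5088, -0.3261]), np.float64(0.076), array([198.6, 175.6])) 0.0048354030406886316
short (array([0.6381, 0.136 ]), np.float64(-0.423), array([54.9, 53.4])) n 529 z [0.0417 0.0462 0.0505] mean [0.6381 0.136  0.046 ]
tape (array([ 0.6341, -0.0084]), np.float64(-0.582), array([72.2, 41.2])) n 633 z [0.0603 0.0656 0.0698] mean [ 0.6334 -0.0085  0.0654]
tall (array([ 0.6441, -0.1312]), np.float64(0.773), array([55. , 54.3])) n 562 z [0.0735 0.0781 0.0825] mean [ 0.6436 -0.1317  0.078 ]
driver (array([0.4871, 0.1394]), np.float64(-0.103), array([86.5, 30.4])) n 374 z [0.0227 0.0298 0.0342] mean [0.4731 0.1405 0.0295]
roll (array([ 0.4703, -0.0048]), np.float64(-1.571), array([77.9, 77.8])) n 616 z [0.0193 0.0242 0.0285] mean [ 0.4699 -0.004   0.0241]
level (array([ 0.4614, -0.1442]), np.float64(-0.333), array([161.7,  22.8])) n 812 z [0.0409 0.0455 0.0497] mean [ 0.4612 -0.1437  0.0455]
driver all (array([0.4541, 0.0853]), np.float64(1.043), array([167.4,  84.4]))
```

Measured sizes and heights all agree with the given ones, so I'm moving: the level first, to test the pick/place routine.

```bash
cat >> h.py <<'E'
HOV=.24
T3=(np.array([.5117,.3349]),-.017); T2=(np.array([.5088,-.3261]),.076)
def tray(T,x,y):
    c,s=np.cos(T[1]),np.sin(T[1]);return T[0]+[c*x-s*y,s*x+c*y]
def near(p,yaw):  # jaw yaw, of the two equal ones, with the smaller last joint
    b=np.arctan2(p[1],p[0]);return b+(yaw-b+np.pi/2)%np.pi-np.pi/2
def over(p,yaw):
    robot.goto([*p,HOV],[np.pi,0,yaw])
def pick(p,yaw,zg,N=40):   # zg: grasp-point height; TCP is 8 mm lower
    robot.grip(1.0); over(p,yaw)
    if robot.move_straight([*p,zg-.008],vel=.12,contact_N=15): print("contact on way down",robot.sense()["tcp_pos"])
    robot.grip(0.0,N); s=robot.sense(); print("gripped, opening",round(s["opening"],3),"tcp",np.round(s["tcp_pos"],4))
    robot.move_straight([*p,HOV],vel=.2); s=robot.sense();print("lifted",round(s["opening"],3),"Fz",round(s["wrist_force"][2],2))
def place(p,yaw,zg,rel):
    over(p,yaw)
    robot.move_straight([*p,zg-.008+.012],vel=.15)
    c=robot.move_straight([*p,zg-.008+.001],vel=.02,contact_N=4)
    print("contact",c,"tcp z err",round(robot.sense()["tcp_pos"][2]-(zg-.008+.004),4))
    robot.grip(rel); robot.move_straight([*p,HOV],vel=.2); print("t",robot.sense()["t"])
E
python3 - <<'E'
from h import *
p=np.array([.4614,-.1442]);pick(p,near(p,-.333+np.pi/2),.031)
q=tray(T2,0,.0425);place(q,near(q,T2[1]+np.pi/2),.031,.5)
f=robot.grab_frame("scene");cv2.imwrite("pics/s1.png",f["image"][:,:,::-1])
E
```

```text
gripped, opening 0.248 tcp [ 0.4614 -0.1443  0.0232]
lifted 0.248 Fz -1.49
contact True tcp z err 0.0
t 12.6667
```

View pics/s1.png

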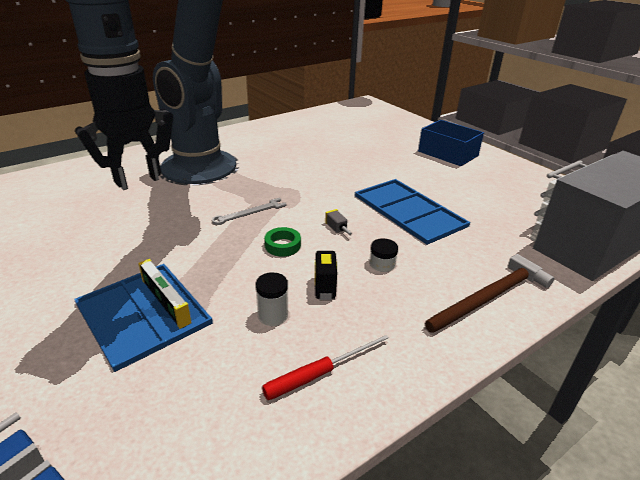

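The level stands on edge in the nearer compartment (165,292), and the contact height matches. On to the jars, tape measure and screwdriver.

Run:
```python
from h import *
H=np.pi/2
p=np.array([.6441,-.1312]);pick(p,near(p,np.arctan2(p[1],p[0])),.042)
q=tray(T2,0,-.0425);place(q,near(q,T2[1]),.042,.95)
p=np.array([.6341,-.0084]);pick(p,near(p,-.582+H),.038)
q=tray(T3,.085,0);place(q,near(q,T3[1]),.038,.7)
p=np.array([.6381,.136]);pick(p,near(p,H),.030)
q=tray(T3,0,0);place(q,near(q,T3[1]+H),.030,.95)
f=robot.grab_frame("scene");cv2.imwrite("pics/s2.png",f["image"][:,:,::-1])
```

```text
gripped, opening 0.643 tcp [ 0.6446 -0.1313  0.0346]
lifted 0.642 Fz -2.81
contact True tcp z err 0.0006
t 21.9583
gripped, opening 0.46 tcp [ 0.6341 -0.0086  0.0303]
lifted 0.463 Fz -4.26
contact True tcp z err 0.0002
t 31.9083
gripped, opening 0.631 tcp [0.6386 0.1361 0.0228]
lifted 0.638 Fz -2.72
contact True tcp z err 0.0007
t 41.9333
```

View pics/s2.png

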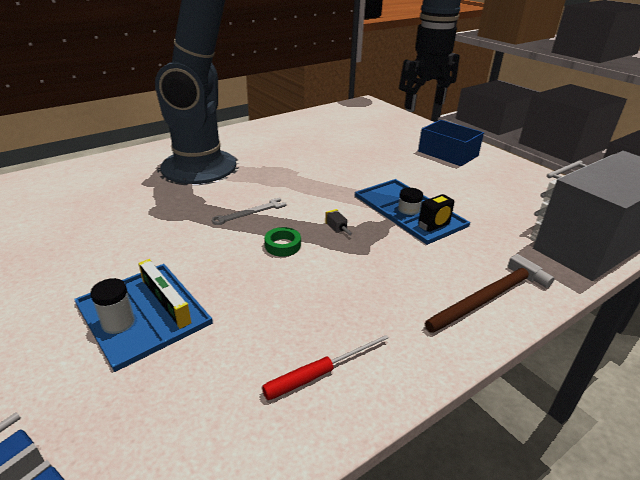

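The tall jar is at (112,305), the short jar at (410,200) in the middle and the tape measure at (437,212), all upright. The screwdriver is left, at (338,221).

Run:
```python
from h import *
H=np.pi/2
p=np.array([.4702,.1411]);y1=near(p,-.103+H);pick(p,y1,.026)
c=tray(T3,-.085,0);y2=near(c,T3[1])
a=-.103+y2-y1; q=c-.017*np.array([np.cos(a),np.sin(a)]);print("shank dir",a,q)
place(q,y2,.026,.48)
robot.goto([.45,-.02,.40],[np.pi,0,0]) if robot.inverse_kinematics([.45,-.02,.40],[np.pi,0,0]) is not None else print("no ik")
f=robot.grab_frame("scene");cv2.imwrite("pics/s3.png",f["image"][:,:,::-1])
f=robot.grab_frame("top");cv2.imwrite("pics/t3.png",f["image"][:,:,::-1])
```

```text
gripped, opening 0.329 tcp [0.4703 0.1412 0.0183]
lifted 0.324 Fz -1.79
shank dir -1.5877963267948967 [0.42700127 0.35334247]
contact True tcp z err 0.0004
t 51.9833
```

View pics/s3.png

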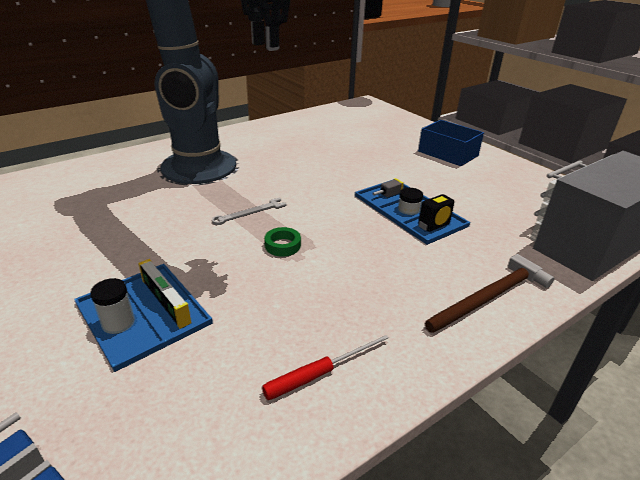

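View pics/t3.png

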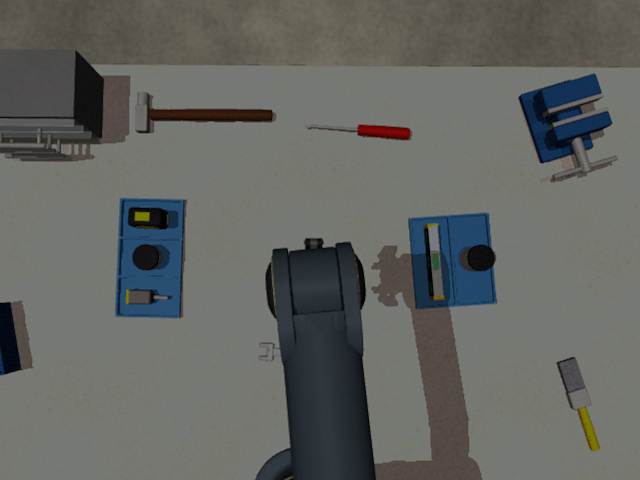

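All five pieces sit in their compartments. I'll check their heights against the range data, and the roll's position in the scene view against the start, then hand in.

Run:
```python
from h import *
f=robot.grab_frame("top");P=pts(f)
for n,T,(a,b,c,d),h in [("tape",T3,(122,203,178,235),.07),("short",T3,(128,240,168,274),.05),("driver",T3,(120,286,178,308),.034),("level",T2,(420,218,446,306),.049),("tall",T2,(458,238,494,278),.082)]:
    Q=P[b:d,a:c].reshape(-1,3);t=Q[abs(Q[:,2]-h)<.009];c0,y,s=rect(t);r=c0-T[0];C,S=np.cos(T[1]),np.sin(T[1])
    A=np.c_[t[:,:2]-t[:,:2].mean(0),np.ones(len(t))];k=np.linalg.lstsq(A,t[:,2],rcond=None)[0]
    print(n,"in tray",np.round([C*r[0]+S*r[1],-S*r[0]+C*r[1]],4),s,"top z-expected",round(np.median(t[:,2])-h,4),"slope",np.round(k[:2],3))
a,b=cv2.imread("pics/scene0.png"),cv2.imread("pics/s3.png")
for i in(a,b):
    m=cv2.inRange(cv2.cvtColor(i,cv2.COLOR_BGR2HSV),(50,120,30),(80,255,255))[222:262,258:306];print("roll px",np.argwhere(m).mean(0))
robot.close_job()
```

```text
tape in tray [ 0.0836 -0.0005] [72.2 40.3] top z-expected -0.0005 slope [0.01  0.004]
short in tray [-0.0001  0.001 ] [54.6 53.5] top z-expected -0.0003 slope [0.006 0.006]
driver in tray [-0.0842  0.0016] [87.4 30. ] top z-expected -0.0006 slope [0.038 0.054]
level in tray [0.0005 0.0453] [161.4  24.3] top z-expected 0.0005 slope [ 0.006 -0.074]
tall in tray [ 0.0006 -0.0422] [55.1 54.2] top z-expected -0.0003 slope [-0.006 -0.018]
roll px [19.28805031 24.36477987]
roll px [19.2414665  24.43615676]
the job is handed in; nothing more can be done
```

Both kits are made up and the job is handed in, about 52 s into the 144 s allowed. The job call reports no verdict.

- **Hanging kit (two-compartment tray):** the spirit level stands on its long edge in the compartment nearer the robot's centre line, and the tall jar is in the other.
- **Furniture kit (three-compartment tray):** the short jar is in the middle, the tape measure in the far end and the stubby screwdriver lying down in the near end.

**Last checks:**
- **Position:** each piece is within about 3 mm of its compartment's centre.
- **Height:** each top is within 0.6 mm of the height expected on the compartment floor.
- **Tape roll:** it shows no movement in the scene picture, under 0.1 pixel.
- **Arm:** the gripper is clear of everything.

**Less certain:**
- **Tilt of the level:** the plane fit gave −0.074 across its 22 mm width, above the 0.06 rad limit. I put this down to range noise on a narrow face, since its length and height read correctly and it looks upright in the pictures. I didn't check it further.
- **Tilt of the screwdriver:** the fit gave 0.054 along its length and 0.038 across. That fit includes the lower shank, so it is not a true tilt reading.
- **Tilt of the others:** the jars and tape measure read 0.02 or less.

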